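Undo a desk fan's spinner of unknown thread hand

ROBOT

A 6-joint arm with a two-finger parallel gripper is mounted at the origin on the work surface. World frame = base frame: x ahead of the robot, y to its left, z up, the work surface at z = 0. Lengths are in m, angles in degrees, forces in N, time in s.
With the tool pointing down it reaches from about 0.3 to 0.75 m from the base axis. Payload 8.5 kg.
Tool frame: the origin (TCP) lies midway between the tips of the shut fingers; the grasp point (between the pads) lies env.tcp_to_grasp behind it (env.tcp_to_grasp is the distance from the TCP to the grasp point, in m); z points along the fingers, y is the line along which they close (so a half turn about z gives the same grasp; the last joint's range is limited). The gripper opens to 85 mm and grips with 20 to 120 N. Pads are 22 mm wide; open, the fingers measure 114 mm over their backs; the gripper's body (76 mm by 85 mm) begins 54 mm behind the grasp point. The pads swing forward as they close: fully open they stand 13 mm farther back than shut.
Start: joints at [-83.383, 21.807, 74.336, -0, 83.858, -12.336], TCP at [0.179, -0.52, 0.231] pointing down, gripper open.
Joint ranges: [-178.18, 178.18], [-50.72, 133.34], [12.68, 142.11], [-81.47, 261.47], [9.98, 163.14], [-165.26, 165.26]. Speed limits (degrees/s): [136.94, 136.94, 180, 180, 180, 180].

INTERFACE

Orientations are given as a 3x3 rotation matrix whose columns are the frame's x, y, z axes.
In Python, from rig import observe, optics, job, env gives the robot as it stands. The module is installed in compiled form; this text tells all that it offers.
- The arm moves only by the shell command python3 -m jog 'ROWS' [FORCE]. ROWS is JSON, a list of rows, each a list of 7 numbers: the turn, a rotation vector about the tool's x, y, z in rad, then the shift along the tool's x, y, z in m, then the opening in per cent of the stroke, from 0 (shut) to 100 (fully open). A call has 1 to 10 rows; each row shifts and turns the commanded pose from where the row before left it, along the tool's axes as they then stand; what a row does not reach is not made up. A row lasts 1/8 s, in which the tool goes at most 62.5 mm and 10.7 degrees, less where a joint would pass 70% of its speed; a pose out of reach is approached as far as the arm can. A call is refused whole if a number of a shift passes 0.0625 or a number of a turn 0.188, either way. A call with a gripper value outside its range is refused whole. The fingers move at their own pace and stop on an object; FORCE is the grip in N (left out, the last holds). Time passes only in rows, so rows that do not move let the fingers close. It gives the time, the measured TCP pose, the force, the opening and the grip force at its end, in the units of the state.
- observe(): the state, without advancing time (a new reading comes with each control period).
- optics.get_image(name): name is "scene" or "side" or "wrist"; returns a dict with "pixels" (384x512x3 uint8, red, green, blue), "mtx" (3x3 intrinsics, pixels), "rvec" (rotation vector, rad) and "tvec" (3), from world to camera coordinates, as OpenCV has them. Camera axes: x right, y down, z forward; pixel columns grow to the right and rows downward; lengths in m; the calibration is good to about 2 mm. A picture is of the moment at which its call begins. There is no depth.
- job.close_job(): hands the job in; it is judged then, once.
The state is a dict: "time_s": time; "q": joint angles; "qvel": joint speeds; "joint_efforts": joint torques, N m; "position": TCP position; "tool_rot": TCP orientation; "ft_force": force on the tool from outside, world axes, zero at the start; "wrist_torque": the same for the moment, N m; "grip_width": finger opening in m; "gripper_force": force on a finger pad.
Only numpy, scipy, OpenCV 4.12 (cv2) and the standard library are available. Lean on these libraries where they do the work, as an engineer would, in place of code of your own. Each camera call takes 0.05 s, during which the arm holds its last target. There are 200 camera calls.

TASK

The desk fan facing the ceiling with its front grille off is being stripped for cleaning: unscrew the black spinner cap that holds its blue blades on, and finish still holding the cap in the gripper, lifted about a hand's breadth above the fan it came off. Some of these fans have an ordinary thread and some a reverse one and nobody knows which this is: if the cap will not give one way, try the other. Do not bear down hard on the cap or lean on the blades, and leave the other things on the counter where they are.

Things in the scene. Friction and masses are not known exactly. Their poses are not given: they have to be found in the camera images.
- spinner: black ribbed plastic cap, 43 mm across, 30 mm tall, about 30 g, white stripe on its flat top; origin on its axis at its underside, z up. At the start screwed fully down on the fan's shaft, underside on the hub face. Towards tight it does not turn at all; towards loose it turns easily, climbs as it turns and stays where it is left. It loosens anticlockwise or clockwise seen from above, fan by fan
- fan: motor housing and steel wire rear guard of the fan, round about a vertical axis, guard 211 mm across with its rim 125 mm above the counter; origin on the axis at counter level, z up. Fixed, heavy: does not move
- fan_base: white round foot of the same fan, 156 mm across, 24 mm high, with yoke and buttons; origin on the axis at counter level. Fixed
- rotor: blue five-blade rotor of the fan, 180 mm across, hub 58 mm across; origin on the axis, 104 mm above the counter; the blades lie 106 to 124 mm above the counter and its flat hub face, on which the spinner sits, at 128 mm. A red wedge (top 124 mm above the counter) keeps it from turning: it does not move
- hub_face (a point): centre of the rotor's hub face, on the fan axis, 128 mm above the counter. The steel shaft end stands 17 mm up from here inside the spinner, with a coarse two-start thread: 16 mm rise per full turn (2.5 mm per rad). The spinner is off the thread after about 2.0 rad (turning further does no harm) and then lifts straight off; a straight pull before that does not free it
- grille: front grille of the fan, taken off and laid on the counter, wire dish 211 mm across and 33 mm high; origin at the centre of its underside. Leave it
- paperbacks: pile of three paperbacks, 178 x 110 x 74 mm; origin at the centre of its underside. Leave it
- dvds: pile of four disc cases, 190 x 135 x 59 mm; origin at the centre of its underside. Leave it
- screwdriver: screwdriver 160 mm long, lying flat, handle 26 mm thick; origin at the middle of its length at counter level. Leave it
- screw_dish: white dish with the grille screws, 80 mm across, 24 mm high; origin at the centre of its underside. Leave it
- tape_dispenser: grey desk tape dispenser, 150 x 60 x 91 mm; origin at the centre of its underside. Leave it
- air_duster: blue and white spray can, 52 mm across, 178 mm high; origin at the centre of its underside. Leave it
There are look-alikes about, which are no part of the job. There is more than one size of the spinner; the one meant has the size given above.

How it is judged (in metres and radians):
On the way:
1. the spinner has been unscrewed and has risen at least 10 mm from the hub face (z of spinner in the frame of hub_face above 0.01 m), for 0.1 s.
At the end, for the whole second after the job is handed in: the spinner is held still in the fingers, touching nothing else, its underside at least 60 mm above the hub face and its axis within 120 mm of the fan axis (z of spinner in the frame of hub_face above 0.06 m and horizontal distance between spinner and hub_face below 0.12 m and contact force between the fingers and spinner above 1 N and contact force between spinner and fan below 0.1 N and contact force between spinner and rotor below 0.1 N and linear speed of spinner below 0.05 m/s); the arm keeps its last pose, push and grip.
It fails at once if a bystander on the counter was shifted by more than 30 mm (distance of any of grille, paperbacks, dvds, screwdriver, screw_dish, tape_dispenser, air_duster from where it was at the start of the episode above 0.03 m).
It fails at once if the robot leaned on the blades or hub with more than 30 N (contact force between any of the arm, the fingers and rotor above 30 N).
It fails at once if the cap was pressed down on the hub with more than 60 N (contact force between spinner and rotor above 60 N).
It also fails if it takes over 58 s, if anything falls off the work surface, if the arm or the gripper's body presses on something with over 40 N, if the wrist force passes 120 N, or if a joint passes its speed limit or range.

## Working session

There is one attempt and no reset: what is moved stays moved. The work goes in short steps, Python scripts to look and compute and a shell command to move; the robot and the scene stay as the last step left them, time stands still between calls to the robot, and variables do not carry over. Pictures are saved under pics/ and viewed, at most 10 in all, crops included, and the job is handed in when it is done.

```bash
mkdir -p pics; python3 - <<'E'
from rig import observe, optics, env
import cv2, numpy as np
s=observe(); print(s, env.tcp_to_grasp)
a=[optics.get_image(n) for n in("scene","side")]
for n,i in zip(("scene","side"),a):
    cv2.imwrite(f"pics/{n}0.png",cv2.cvtColor(i["pixels"],cv2.COLOR_RGB2BGR))
    R=cv2.Rodrigues(i["rvec"])[0]; print(n,-R.T@np.ravel(i["tvec"]),R[2])
E
```

```text
{'time_s': 0.0, 'q': array([-8.33822576e+01,  2.18415510e+01,  7.43855113e+01,  1.51193019e-03,
        8.38595165e+01, -1.23348646e+01]), 'qvel': array([-0.02891988,  0.04674234,  0.01493129, -0.05108103,  0.01601569,
        0.09499105]), 'joint_efforts': array([ 1.04369734e-03, -4.48456264e+01, -2.31273115e+01, -9.20548041e-05,
        4.89825456e-03,  6.18394296e-06]), 'position': array([ 0.17860935, -0.51987214,  0.23070207]), 'tool_rot': array([[ 9.45788499e-01,  3.24783147e-01, -1.48082552e-04],
       [ 3.24782994e-01, -9.45787368e-01,  1.50403944e-03],
       [ 3.48432055e-04, -1.47059790e-03, -9.99998858e-01]]), 'ft_force': array([-0.035519  , -0.91159884,  0.5453379 ]), 'wrist_torque': array([-0.04051425,  0.04024094,  0.02251504]), 'gripper_force': 0.0, 'grip_width': 0.08547043028658251} 0.0187
scene [ 1.13795901 -0.23341906  1.04862092] [-0.55826754  0.200138   -0.8051597 ]
side [0.42229562 1.08540793 0.79756214] [ 0.05763166 -0.83844616 -0.54192863]
```

View pics/scene0.png

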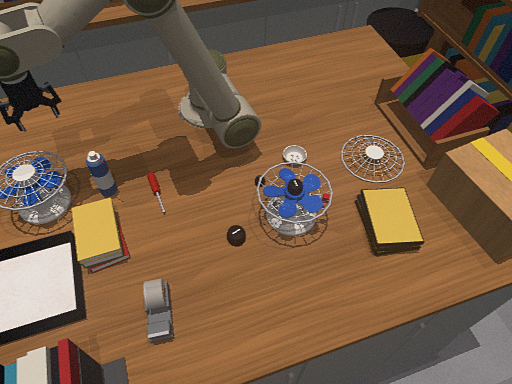

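View pics/side0.png

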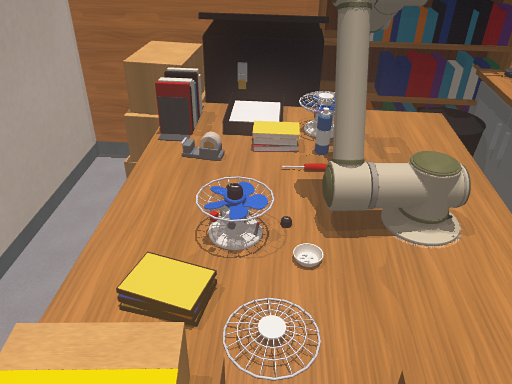

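Scene view: the open fan's cap is at about (295,187), or (235,190) in the side view. Look-alikes are a loose cap on the counter at (236,235), a smaller dark cap at (260,181), and the second fan at (30,172), which still has its grille on. I choose the one on the open fan with the red wedge. Next I'll measure it and check it in a close crop.

```bash
cat > h.py <<'E'
import cv2, numpy as np
from rig import observe, optics, env
def ray(im,uv):
    R=cv2.Rodrigues(im["rvec"])[0]; C=-R.T@np.ravel(im["tvec"])
    d=R.T@np.linalg.inv(im["mtx"])@np.array([uv[0],uv[1],1.]); return C,d/np.linalg.norm(d)
def plane(im,uv,z):
    C,d=ray(im,uv); return C+d*(z-C[2])/d[2]
def tri(rs):
    A=sum(np.eye(3)-np.outer(d,d) for C,d in rs); b=sum((np.eye(3)-np.outer(d,d))@C for C,d in rs)
    return np.linalg.solve(A,b)
def blobs(mask,lo,off=(0,0)):
    n,l,s,c=cv2.connectedComponentsWithStats(mask.astype(np.uint8))
    return [(s[i],c[i]+off) for i in range(1,n) if s[i,4]>=lo]
E
python3 - <<'E'
from h import *
rs=[];cr=[]
for n,box,b2 in(("scene",(275,165,320,210),(255,160,335,245)),("side",(220,175,252,205),(190,170,280,245))):
    im=optics.get_image(n); p=im["pixels"].astype(int)
    x0,y0,x1,y1=box; m=p[y0:y1,x0:x1].max(2)<75
    B=blobs(m,15,(x0,y0)); print(n,B)
    s,c=max(B,key=lambda b:b[0][4]); 
    rs.append(ray(im,c)); print("cap at z.143",plane(im,c,.143))
    # width px->mm
    C,d=rs[-1]; P=plane(im,c,.143); print("width mm",s[2]*np.linalg.norm(P-C)*0.+s[2]*(cv2.Rodrigues(im["rvec"])[0]@P+np.ravel(im["tvec"]))[2]/im["mtx"][0,0])
    x0,y0,x1,y1=b2; q=p[y0:y1,x0:x1]; mb=(q[...,2]>110)&(q[...,2]-q[...,0]>70)
    v,u=np.nonzero(mb); hull=cv2.convexHull(np.c_[u+x0,v+y0].astype(np.float32)); 
    H=np.array([plane(im,h,.116)[:2] for h in hull[:,0]],np.float32)
    print("rotor",cv2.minEnclosingCircle(H))
    cr.append(cv2.resize(cv2.cvtColor(im["pixels"],cv2.COLOR_RGB2BGR)[y0:y1,x0:x1],(400,400)))
P=tri(rs); print("tri",P,[np.linalg.norm(np.cross(P-C,d)) for C,d in rs])
cv2.imwrite("pics/crop1.png",np.hstack(cr))
im=optics.get_image("scene")
for uv in((236,236),(260,181)): print(plane(im,uv,.015))
E
```

```text
scene [(array([ 12,  14,  16,  17, 186], dtype=int32), array([294.59139785, 187.16129032])), (array([10, 31, 10,  4, 16], dtype=int32), array([288.875 , 197.6875]))]
cap at z.143 [0.54716032 0.10424487 0.143     ]
width mm 0.04468519166167712
rotor ((0.5431005358695984, 0.10610773414373398), 0.08961807936429977)
side [(array([  7,   9,  16,  16, 188], dtype=int32), array([234.65425532, 191.92021277]))]
cap at z.143 [0.54244299 0.11441883 0.143     ]
width mm 0.04302787237796273
rotor ((0.5423375964164734, 0.10787640511989594), 0.09100518375635147)
tri [0.54349876 0.10628933 0.13748254] [np.float64(5.66133132203531e-05), np.float64(5.661331322032554e-05)]
[ 0.57252702 -0.07886108  0.015     ]
[0.40495825 0.05588762 0.015     ]
```

View pics/crop1.png

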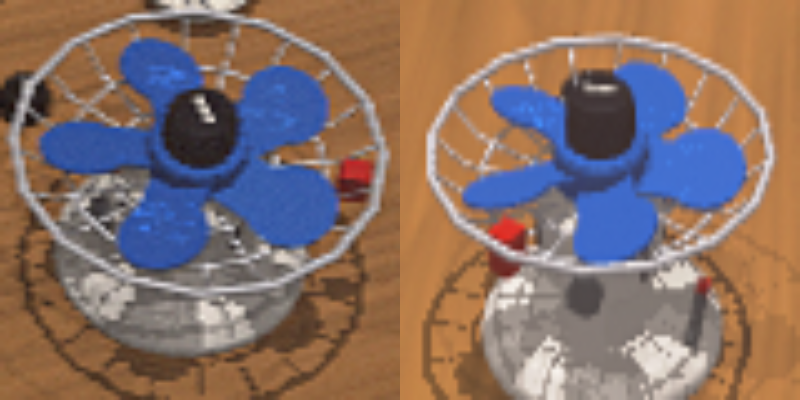

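The crop shows the black 43 mm cap with its white stripe, sitting on the blue hub, so the choice is right. Both rotor circles (r ≈ 90 mm) and the triangulation put the axis at about (0.543, 0.107). I'll translate there first, then turn the wrist so joint 6 is mid-range.

```bash
python3 -m jog '[[0,0,0,0.0185,-0.016,-0.002,100],[0,0,0,0.0365,-0.0317,-0.002,100],[0,0,0,0.0365,-0.0317,-0.002,100],[0,0,0,0.0365,-0.0317,-0.002,100],[0,0,0,0.0365,-0.0317,-0.002,100],[0,0,0,0.0365,-0.0317,-0.002,100],[0,0,0,0.0365,-0.0317,-0.002,100],[0,0,0,0.0365,-0.0317,-0.002,100]]' 30
python3 -m jog '[[0,0,0,0.0365,-0.0317,-0.002,100],[0,0,0,0.0365,-0.0317,-0.002,100],[0,0,0,0.0365,-0.0317,-0.002,100],[0,0,0,0.0365,-0.0317,-0.002,100],[0,0,0,0.0365,-0.0317,-0.002,100],[0,0,0,0.0365,-0.0317,-0.002,100],[0,0,0,0.0365,-0.0317,-0.002,100],[0,0,0,0.0185,-0.016,-0.002,100]]'
python3 -m jog '[[0,0,-0.18,0,0,0,100],[0,0,-0.18,0,0,0,100],[0,0,-0.18,0,0,0,100],[0,0,-0.18,0,0,0,100],[0,0,-0.18,0,0,0,100],[0,0,-0.18,0,0,0,100],[0,0,-0.18,0,0,0,100],[0,0,-0.18,0,0,0,100],[0,0,0,0,0,0,100],[0,0,0,0,0,0,100]]'
python3 - <<'E'
from h import *
s=observe(); print(s["time_s"],s["q"],s["position"],s["tool_rot"],s["ft_force"],s["wrist_torque"])
d=np.array([.5428,.107,.20])-s["position"]; print("tool shift",s["tool_rot"].T@d)
E
```

```text
time_s: 1.25
position: [0.361, -0.2047, 0.2475]
tool_rot: [[0.946, 0.325, 0.0], [0.325, -0.946, -0.0], [0.0, 0.0, -1.0]]
ft_force: [-0.0, 0.0, -1.3]
grip_width: 0.0854
gripper_force: 0.0
time_s: 2.25
position: [0.543, 0.1099, 0.263]
tool_rot: [[0.945, 0.327, -0.0], [0.327, -0.945, 0.0], [-0.0, -0.0, -1.0]]
ft_force: [-0.4, -0.5, -0.0]
grip_width: 0.0851
gripper_force: 0.0
time_s: 3.5
position: [0.5423, 0.1078, 0.2633]
tool_rot: [[-0.195, 0.981, -0.0], [0.981, 0.195, -0.0], [-0.0, -0.0, -1.0]]
ft_force: [0.3, -0.6, 0.1]
grip_width: 0.0852
gripper_force: 0.0
3.5 [-1.02254673e+00  2.09432647e+01  7.03551723e+01 -1.35821255e-03
  8.87070070e+01 -1.22822620e+01] [0.54234501 0.10783246 0.2632937 ] [[-1.95257151e-01  9.80752077e-01 -9.54232612e-05]
 [ 9.80752081e-01  1.95257149e-01 -2.19998384e-05]
 [-2.94431327e-06 -9.78821878e-05 -9.99999995e-01]] [ 0.31066937 -0.56094075  0.09236056] [-0.00456648  0.01805486  0.00866937]
tool shift [-0.00090509  0.00028988  0.06329367]
```

```bash
python3 - <<'E'
from h import *
im=optics.get_image("wrist"); p=im["pixels"].astype(int)
cv2.imwrite("pics/wrist1.png",cv2.cvtColor(im["pixels"],cv2.COLOR_RGB2BGR))
R=cv2.Rodrigues(im["rvec"])[0]
C=-R.T@np.ravel(im["tvec"]); uv=cv2.projectPoints(np.array([[.5428,.107,.158],[.5428,.107,.128]]),im["rvec"],im["tvec"],im["mtx"],None)[0]
print(C,R[2],uv.ravel())
q=p; mb=(q[...,2]>100)&(q[...,2]-q[...,0]>60); v,u=np.nonzero(mb)
h=cv2.convexHull(np.c_[u,v].astype(np.float32)); print(cv2.minEnclosingCircle(np.array([plane(im,x,.116)[:2] for x in h[:,0]],np.float32)))
for b in blobs(p.max(2)<75,200): print(b, plane(im,b[1],.145))
E
```

```text
[0.52929934 0.17302147 0.40469125] [ 0.05137273 -0.25714418 -0.96500659] [251.16910963 183.50350642 251.13574226 175.08257604]
((0.544497013092041, 0.10630162805318832), 0.09006351977586746)
(array([ 341,    0,  132,   50, 2233], dtype=int32), array([410.60277653,  20.20958352])) [0.63879642 0.25627869 0.145     ]
(array([ 231,  155,   45,   48, 1588], dtype=int32), array([253.03274559, 178.17065491])) [0.54416573 0.10863304 0.145     ]
(array([126, 158,  17,  24, 219], dtype=int32), array([134.543379  , 169.55707763])) [0.44075011 0.09587451 0.145     ]
(array([    0,   230,   512,   154, 44170], dtype=int32), array([255.59857369, 330.69692099])) [ 0.57863133 -0.04859047  0.145     ]
(array([228, 273,  36,  30, 787], dtype=int32), array([245.34942821, 285.7115629 ])) [0.55829136 0.00087966 0.145     ]
```

View pics/wrist1.png

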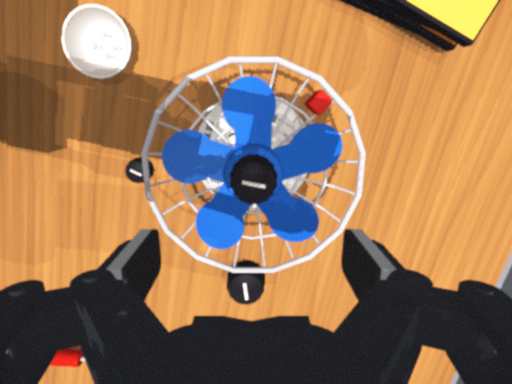

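The wrist view shows the cap at (253,180), centred between the fingers, with the fan axis at about (0.5437, 0.107). The other caps, at (140,170) and (246,286), are on the counter. I'll descend to TCP z ≈ 0.131 and close gently.

```bash
python3 -m jog '[[0,0,0,-0.001,0.001,0.03,100],[0,0,0,0,0,0.03,100],[0,0,0,0,0,0.03,100],[0,0,0,0,0,0.02,100],[0,0,0,0,0,0.012,100],[0,0,0,0,0,0.01,100],[0,0,0,0,0,0,100]]' 25
python3 -m jog '[[0,0,0,0,0,0,40],[0,0,0,0,0,0,40],[0,0,0,0,0,0,40],[0,0,0,0,0,0,40],[0,0,0,0,0,0,40],[0,0,0,0,0,0,40]]' 25
python3 - <<'E'
from h import *
s=observe(); print(s["q"],s["ft_force"],s["wrist_torque"])
im=optics.get_image("wrist"); cv2.imwrite("pics/wrist2.png",cv2.cvtColor(im["pixels"],cv2.COLOR_RGB2BGR))
E
```

```text
time_s: 4.42
position: [0.5435, 0.107, 0.1311]
tool_rot: [[-0.198, 0.98, -0.0], [0.98, 0.198, -0.0], [0.0, -0.0, -1.0]]
ft_force: [0.3, -0.2, 0.3]
grip_width: 0.0855
gripper_force: 0.0
time_s: 5.18
position: [0.5438, 0.1071, 0.132]
tool_rot: [[-0.199, 0.98, 0.001], [0.98, 0.199, -0.0], [-0.0, 0.001, -1.0]]
ft_force: [-2.4, -0.2, 5.8]
grip_width: 0.0406
gripper_force: 25.3
[-1.10269522e+00  2.74211392e+01  8.26957286e+01 -9.09454870e-04
  6.98202799e+01 -1.25624254e+01] [-2.43055213 -0.16962926  5.75279853] [ 0.05084508  0.20151576 -0.08131399]
```

View pics/wrist2.png

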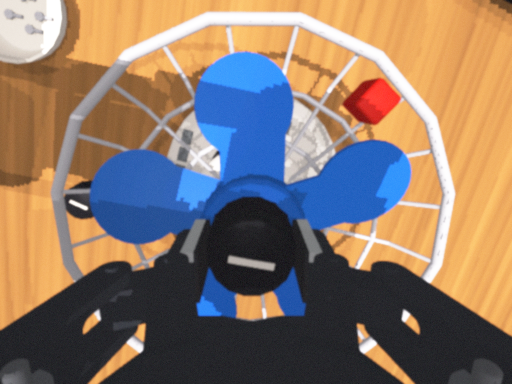

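The cap is gripped, with the stripe at (251,263) and the pads on both sides. First I'll try a small anticlockwise turn (tool −z), watching the wrist torque and the stripe angle in the wrist view, where a fixed angle means the cap is following.

```bash
cat > st.py <<'E'
from h import *
s=observe(); im=optics.get_image("wrist"); p=im["pixels"].astype(int)
x0,y0,x1,y1=216,225,288,295
g=p[y0:y1,x0:x1]; m=(g.min(2)>110)
b=max(blobs(m,10,(x0,y0)),key=lambda b:b[0][4]); l=cv2.connectedComponents(m.astype(np.uint8))[1]
k=l[int(round(b[1][1]-y0)),int(round(b[1][0]-x0))]; v,u=np.nonzero(l==k)
print("stripe",b[0],b[1],cv2.minAreaRect(np.c_[u,v].astype(np.float32)))
print("t",s["time_s"],"q6",s["q"][5],"F",s["ft_force"].round(1),"T",s["wrist_torque"].round(2),"z",s["position"].round(4),s["grip_width"].round(4),round(s["gripper_force"],1))
E
python3 st.py
python3 -m jog '[[0,0,-0.05,0,0,-0.0001,40],[0,0,-0.05,0,0,-0.0001,40],[0,0,-0.05,0,0,-0.0001,40],[0,0,-0.05,0,0,-0.0001,40],[0,0,0,0,0,0,40]]' >/dev/null; python3 st.py
```

```text
stripe [ 12  31  47  15 345] [250.77681159 262.83478261] ((34.764404296875, 37.84626770019531), (46.862823486328125, 7.363102912902832), 9.92624568939209)
stripe [ 12  30  47  16 364] [250.75274725 262.82692308] ((34.846824645996094, 37.804161071777344), (47.058692932128906, 7.905486583709717), 10.784297943115234)Traceback (most recent call last):
  File "st.py", line 8, in <module>
    print("t",s["time_s"],"q6",s["q"][5],"F",s["ft_force"].round(1),"T",s["wrist_torque"].round(2),"z",s["position"].round(4),s["grip_width"].round(4),round(s["gripper_force"],1))
                                                                                                                              ^^^^^^^^^^^^^^^^^^^^^
AttributeError: 'float' object has no attribute 'round'
Traceback (most recent call last):
  File "st.py", line 8, in <module>
    print("t",s["time_s"],"q6",s["q"][5],"F",s["ft_force"].round(1),"T",s["wrist_torque"].round(2),"z",s["position"].round(4),s["grip_width"].round(4),round(s["gripper_force"],1))
                                                                                                                              ^^^^^^^^^^^^^^^^^^^^^
AttributeError: 'float' object has no attribute 'round'
```

```bash
sed -i 's/s\["grip_width"\].round(4)/round(s["grip_width"],4)/' st.py; python3 st.py
```

```text
stripe [ 12  30  47  16 367] [250.83106267 262.83106267] ((34.846824645996094, 37.804161071777344), (47.058692932128906, 7.905486583709717), 10.784297943115234)
t 5.95 q6 -23.935488097021295 F [-0.1 -1.5  3.8] T [-0.22  0.02 -0.59] z [0.5438 0.1069 0.132 ] 0.0406 26.1
```

The tool turned 11.4° and the stripe stayed within 1° in the tool's view, so the cap is turning with it: anticlockwise loosens. I'll go on, climbing 2.5 mm/rad.

```bash
python3 -m jog '[[0,0,-0.1,0,0,-0.0003,40],[0,0,-0.1,0,0,-0.0003,40],[0,0,-0.1,0,0,-0.0003,40],[0,0,-0.1,0,0,-0.0003,40],[0,0,-0.1,0,0,-0.0003,40],[0,0,0,0,0,0,40]]' >/dev/null; python3 st.py
```

```text
stripe [ 15  25  41  33 378] [251.14021164 266.06349206] ((34.920005798339844, 40.94000244140625), (46.200008392333984, 8.40000057220459), 36.869895935058594)
t 6.75 q6 -52.59364389621641 F [-5.4  3.  -1.1] T [ 0.43  0.79 -0.63] z [0.5422 0.1076 0.1324] 0.0396 33.2
```

The stripe has now turned 26° in the tool's view, so the pads are slipping, and the tool isn't rising as commanded. I'll check the blades against the first wrist image for rotor play, then try clockwise.

```bash
python3 -m jog '[[0,0,0.1,0,0,0,40],[0,0,0.1,0,0,0,40],[0,0,0.1,0,0,-0.0002,40],[0,0,0,0,0,0,40]]' >/dev/null; python3 st.py
python3 -m jog '[[0,0,0.1,0,0,-0.0002,40],[0,0,0.1,0,0,-0.0002,40],[0,0,0.1,0,0,-0.0002,40],[0,0,0,0,0,0,40]]' >/dev/null; python3 st.py
```

```text
stripe [ 15  25  40  32 366] [250.70218579 265.56284153] ((34.660003662109375, 40.62000274658203), (45.80000305175781, 8.200000762939453), 36.869895935058594)
t 7.3 q6 -35.463014797337614 F [-0.8  0.8 -0.4] T [ 0.22  0.06 -0.03] z [0.5434 0.1072 0.1331] 0.0398 31.7
stripe [ 15  25  40  32 349] [250.69340974 265.55873926] ((34.80872344970703, 40.583892822265625), (45.62114334106445, 7.746009826660156), 36.573028564453125)
t 7.85 q6 -18.40178797005053 F [-0.5  3.3 -1.4] T [0.62 0.07 0.02] z [0.5434 0.1074 0.1338] 0.0394 31.6
```

Clockwise, the stripe stays fixed over a 34° turn, the torque is about 0 and the tool rises, so this is a reverse thread. I'll keep turning clockwise.

```bash
python3 -m jog '[[0,0,0.1,0,0,-0.0002,40],[0,0,0.1,0,0,-0.0002,40],[0,0,0.1,0,0,-0.0002,40],[0,0,0.1,0,0,-0.0003,40],[0,0,0.1,0,0,-0.0003,40],[0,0,0.1,0,0,-0.0003,40],[0,0,0.1,0,0,-0.0003,40],[0,0,0.1,0,0,-0.0003,40],[0,0,0,0,0,0,40]]' >/dev/null; python3 st.py
python3 -m jog '[[0,0,0.1,0,0,-0.0002,40],[0,0,0.1,0,0,-0.0003,40],[0,0,0.1,0,0,-0.0002,40],[0,0,0.1,0,0,-0.0003,40],[0,0,0.1,0,0,-0.0002,40],[0,0,0.1,0,0,-0.0003,40],[0,0,0.1,0,0,-0.0002,40],[0,0,0.1,0,0,-0.0003,40],[0,0,0,0,0,0,40]]' >/dev/null; python3 st.py
```

```text
stripe [ 15  25  40  32 327] [250.5382263  265.55045872] ((34.72382354736328, 40.69832229614258), (45.206642150878906, 7.253787994384766), 36.573028564453125)
t 9.025 q6 27.44798725529604 F [ 3.2  5.3 -4. ] T [ 0.99 -0.76 -0.05] z [0.5445 0.1078 0.136 ] 0.0395 31.4
stripe [ 15  25  40  32 339] [250.01769912 265.18289086] ((34.6351318359375, 40.31081008911133), (45.336578369140625, 8.137334823608398), 35.53767776489258)
t 10.2 q6 73.2849770660264 F [ 7.8  3.5 -5.5] T [ 0.42 -1.35  0.04] z [0.5454 0.1071 0.1382] 0.04 31.2
```

```bash
python3 -m jog '[[0,0,0.1,0,0,-0.0002,40],[0,0,0.1,0,0,-0.0003,40],[0,0,0.1,0,0,-0.0002,40],[0,0,0.1,0,0,-0.0003,40],[0,0,0.1,0,0,-0.0002,40],[0,0,0.1,0,0,-0.0003,40],[0,0,0,0,0,0,40]]' >/dev/null; python3 st.py
python3 -m jog '[[0,0,0,0,0,-0.001,40],[0,0,0,0,0,-0.001,40],[0,0,0,0,0,-0.001,40],[0,0,0,0,0,0,40]]' >/dev/null; python3 st.py
```

```text
stripe [ 15  25  40  32 348] [250.09770115 265.41091954] ((34.73648452758789, 40.668914794921875), (45.68532180786133, 8.137334823608398), 35.53767776489258)
t 11.125 q6 107.66038692457981 F [ 5.  -1.7 -0.3] T [-0.21 -0.91  0.01] z [0.5454 0.1063 0.1404] 0.0398 31.7
stripe [ 15  25  40  32 349] [250.0487106  265.44126074] ((34.500003814697266, 41.0), (45.600006103515625, 8.199999809265137), 36.869895935058594)
t 11.675 q6 107.66837759799236 F [ 4.4 -0.8  1. ] T [-0.15 -0.69  0.02] z [0.5445 0.1067 0.1432] 0.0397 31.9
```

It moves up 3 mm without pull, so it is free of the thread. Now I'll lift it.

```bash
python3 -m jog '[[0,0,0,0,0,-0.003,40],[0,0,0,0,0,-0.004,40],[0,0,0,0,0,-0.005,40],[0,0,0,0,0,-0.008,40],[0,0,0,0,0,-0.012,40],[0,0,0,0,0,-0.018,40],[0,0,0,0,0,-0.018,40],[0,0,0,0,0,-0.012,40],[0,0,0,0,0,-0.006,40],[0,0,0,0,0,0,40]]'
python3 -m jog '[[0,0,0,0,0,0,40],[0,0,0,0,0,0,40],[0,0,0,0,0,0,40],[0,0,0,0,0,0,40]]' >/dev/null; python3 st.py
python3 - <<'E'
from h import *
im=optics.get_image("side"); cv2.imwrite("pics/side2.png",cv2.resize(cv2.cvtColor(im["pixels"],cv2.COLOR_RGB2BGR)[100:260,160:320],(600,600)))
print(cv2.projectPoints(np.array([[.5437,.107,.128],[.5437,.107,.188],[.5437,.107,.218]]),im["rvec"],im["tvec"],im["mtx"],None)[0].reshape(-1,2))
E
```

```text
time_s: 12.98
position: [0.5436, 0.107, 0.2287]
tool_rot: [[0.946, -0.323, 0.0], [-0.323, -0.946, -0.0], [0.0, -0.0, -1.0]]
ft_force: [-0.1, 0.8, -0.2]
grip_width: 0.0395
gripper_force: 31.8
stripe [ 15  25  39  31 300] [249.77333333 264.98666667] ((34.30000305175781, 40.60000228881836), (44.79999923706055, 7.40000057220459), 36.869895935058594)
t 13.475 q6 107.75826531000213 F [-0.7  0.1 -0.6] T [0.02 0.04 0.02] z [0.5436 0.1071 0.2285] 0.0397 31.8
[[234.5618521  194.96614444]
 [234.36551744 176.21654593]
 [234.26315537 166.4411559 ]]
```

View pics/side2.png

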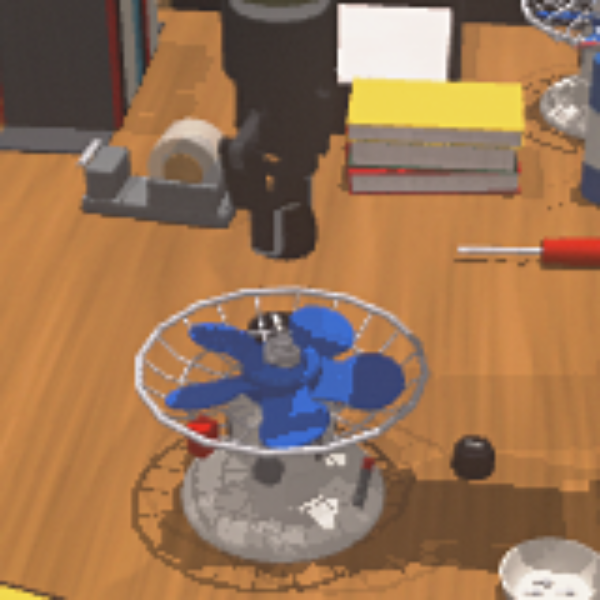

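The side crop shows the shaft bare at (280,345). The cap is in the fingers with its underside at crop row ~257, full-image row 168. That is z ≈ 0.21, about 85 mm above the hub, and nothing else has been disturbed. I'm handing it in.

```bash
python3 -c "
from rig import job
print(job.close_job())"
```

```text
the job is handed in; nothing more can be done
None
```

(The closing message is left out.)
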